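Hold the spring clip open over the carton flap

TASK

First fold the carton's leaning flap up until it stands upright. Then pick up the spring clip, squeeze its handles so that its jaws gape wide, and bring it down over the middle of the flap's top edge, in line with the edge, so that the card stands well inside the open jaws with clear space on both sides, ready for a packing list to be slipped in. Finish while holding the clip there, still squeezed wide open and not pressing on the flap or carton; leave the tin, the jar and the packet where they stand.

Things in the scene. Friction and masses are not known exactly. Their poses are not given: they have to be found in the camera images.
- carton: Open cardboard tray of tins, fixed to the bench, 164 mm (its x) by 236 mm (its y) by 90 mm high. Origin: centre of its underside. A stiff cardboard flap is hinged along the top of its far wall (+x side); nothing in the tray stands above the rim.
- flap (a joint): Angle of the flap about its level hinge, rad: 0 = standing upright, positive = leaning outward (towards the carton's +x), negative = leaning inward over the tins. Starts leaning outward by 0.45 to 0.9. The crease is stiff: the flap stays where it is left and moves with about 1 to 2 N at its free edge. Stops at -0.5 and 1.2.
- flap_hinge (a point): Middle of the flap's hinge line, 79 mm towards +x from the carton's centre and 90 mm above the bench; axes turn with the flap (x = normal to the flap, outward; y = along the hinge; z = up the flap).
- flap_edge (a point): Middle of the flap's free (top) edge, 92 mm from the hinge, in the middle of its thickness. The flap is 6 mm thick and 200 mm wide (along y). Axes as for flap_hinge, turning with the flap.
- clip: Loose steel spring clip, 90 mm tall, 50 mm wide (its y), about 90 to 120 g, standing jaws down, handles up. Origin: midway between the two lips at their underside; z up, x = the direction in which the jaws part and the handles splay; it is the same turned half round. It can be squeezed open as it stands. The space between the open jaws is 38 mm high, from the lips up to the pin.
- clip_pin (a point): Pivot pin of the clip, 45 mm above its origin. Two flat handles, 40 mm wide, rise from it to 88 mm above the origin, 52 mm apart over their outsides at the top when closed. Squeezing them along x opens the jaws from about 4 N; at 8 to 9 N they reach the stop: handles parallel, 24 mm over their outsides, lips 29 mm apart. Squeezing harder does no harm.
- jaw_a (a joint): Opening of the clip's lever on its +x side, rad: 0 = closed, 0.32 = fully open (stop); a spring shuts it.
- jaw_b (a joint): Opening of the clip's lever on its -x side, rad: 0 = closed, 0.32 = fully open (stop); a spring shuts it.
- lip_a (a point): Inner lower edge of the +x jaw's lip, at the middle of its 50 mm width.
- lip_b (a point): Inner lower edge of the -x jaw's lip, at the middle of its 50 mm width.
- tin: Food tin standing on the bench, 68 mm across, 100 mm tall; a bystander. Origin: centre of its underside.
- jar: Glass jar with a steel cap standing on the bench, 64 mm across, 95 mm tall; a bystander. Origin: centre of its underside.
- packet: Small plain packet on the bench, 50 by 100 by 60 mm high; a bystander. Origin: centre of its underside.
Mind the look-alikes: they are no part of the job. Leave any orange or pink look-alike of the clip alone.

How it is judged:
By the outcome, as a careful person would: the job done as asked, in the order asked, and still so for the second after the job is handed in, while the arm keeps its last pose, push and grip.
It also fails if it takes over 56 s, if anything falls off the work surface, if the arm or the gripper's body presses on something with over 40 N, if the wrist force passes 120 N, or if a joint passes its speed limit or range.

ROBOT

A 6-joint arm with a two-finger parallel gripper is mounted at the origin on the work surface. World frame = base frame: x ahead of the robot, y to its left, z up, the work surface at z = 0. Lengths are in m, angles in degrees, forces in N, time in s.
With the tool pointing down it reaches from about 0.3 to 0.875 m from the base axis. Payload 6.4 kg.
Tool frame: the origin (TCP) lies midway between the tips of the shut fingers; the grasp point (between the pads) lies behind it (grip_point_offset is the z of the grasp point in the tool frame, in m); z points along the fingers, y is the line along which they close (so a half turn about z gives the same grasp; the last joint's range is limited). The gripper opens to 85 mm and grips with 20 to 120 N. Pads are 22 mm wide; open, the fingers measure 114 mm over their backs; the gripper's body (76 mm by 85 mm) begins 54 mm behind the grasp point. The pads swing forward as they close: fully open they stand 13 mm farther back than shut.
Start: joints at [53.669, 10.359, 92.074, -0, 77.567, -11.82], TCP at [0.239, 0.523, 0.231] pointing down, gripper open.
Joint ranges: [-171.53, 171.53], [-51.25, 118.39], [17.06, 147.69], [-65.23, 245.23], [0, 150.52], [-178.68, 178.68]. Speed limits (degrees/s): [147.25, 147.25, 172.46, 180, 180, 180].

INTERFACE

Orientations are given as a 3x3 rotation matrix whose columns are the frame's x, y, z axes.
In Python, from station import observe, read_camera, job_done, boxes_of, regions_of, pinpoint, grip_point_offset gives the robot as it stands.
- The arm moves only by the shell command python3 -m creep 'ROWS' [FORCE]. ROWS is JSON, a list of rows, each a list of 5 numbers: the finger opening in mm, from 0 to 85.4, then the shift along the tool's x, y, z in mm, then the turn about the tool's z in degrees. In form: [[fingers, dx, dy, dz, turn], ...]. A call has 1 to 8 rows; each row is the pose to reach, as a shift and turn from the pose commanded when the call began, along the tool's axes at that moment; what a row does not reach only later rows make up. A row lasts 1/12 s, in which the tool goes at most 41.7 mm and 7.16 degrees, less where a joint would pass 70% of its speed; a pose out of reach is approached as far as the arm can. A call with a gripper value outside its range is refused whole. The fingers move at their own pace and stop on an object; FORCE is the grip in N (left out, the last holds). Time passes only in rows, so rows that repeat a pose let the fingers close. It gives the time, the measured TCP pose, the force, the opening and the grip force at its end, in the units of the state.
- observe(): the state, without advancing time (a new reading comes with each control period).
- read_camera(name): name is "scene" or "top"; returns a dict with "frame" (480x640x3 uint8, red, green, blue), "depth" (480x640 float32, m along the optical axis (not along the pixel's ray), 0 where there is no reading), "mtx" (3x3 intrinsics, pixels), "k1" (the pictures are not rectified: a ray, as slopes to the right and down, at radius r is drawn at 1 + k1 r^2 times it, then the intrinsics apply), "cam_to_world" (4x4, takes a point from camera to world coordinates). Camera axes: x right, y up, looking along -z (the intrinsics and any distortion apply to the point x, -y, -z); pixel columns grow to the right and rows downward; lengths in m; the calibration is good to about 2 mm. A picture is of the moment at which its call begins.
- job_done(): hands the job in; it is judged then, once.
Trained networks look in the newest picture that a camera, given by its name, has taken for a name from the list of things; names that differ only in an ending like _2 or _b are one class to them, and where a whole thing is asked for, a point or a joint stands for the part that bears it (a point fixed in the world has none). Each returns a list of dicts, best first, with "conf" (0 to 1); they miss things now and then, are a little off and sometimes report something else, mostly with a low value. They report only what shows in the picture. A call takes as long as a camera call. They do not tell look-alikes from the thing itself.
- boxes_of(camera, name): "rect" ([left, top, right, bottom] in pixels, round what is visible of it).
- regions_of(camera, name): "region" (480x640 bool, what is visible of it) and "rect" ([left, top, right, bottom] in pixels, round what is visible of it).
- pinpoint(camera, name): "at" ([column, row] in pixels: a listed point, or the origin of a listed thing).
The state is a dict: "time_s": time; "joint_positions": joint angles; "qvel": joint speeds; "effort": joint torques, N m; "ee_pos": TCP position; "ee_rot": TCP orientation; "contact_force": force on the tool from outside, world axes, zero at the start; "wrist_torque": the same for the moment, N m; "gripper_width": finger opening in m; "grip_force": force on a finger pad.
Only numpy, scipy, OpenCV 4.12 (cv2) and the standard library are available. Lean on these libraries where they do the work, as an engineer would, in place of code of your own. Each camera call takes 0.05 s, during which the arm holds its last target. There are 200 camera calls.

## Working session

There is one attempt and no reset: what is moved stays moved. The work goes in short steps, Python scripts to look and compute and a shell command to move; the robot and the scene stay as the last step left them, time stands still between calls to the robot, and variables do not carry over. Pictures are saved under pics/ and viewed, at most 10 in all, crops included, and the job is handed in when it is done.

```bash
mkdir -p pics; cat > h.py <<'E'
import numpy as np, cv2
from station import *
def w(c,u,v,d=None,z=None):
    K=c["mtx"];p=np.array([(u-K[0,2])/K[0,0],(v-K[1,2])/K[1,1]]);s=p.copy()
    for _ in range(20): s=p/(1+c["k1"]*(s@s))
    r=np.array([s[0],-s[1],-1.]);T=np.array(c["cam_to_world"])
    if d is None:
        if z is None: d=c["depth"][int(round(v)),int(round(u))]
        else:
            R=T[:3,:3]@r; d=(z-T[2,3])/R[2]
    return T[:3,:3]@(r*d)+T[:3,3]
def cloud(c):
    h,wd=c["depth"].shape;K=c["mtx"];u,v=np.meshgrid(np.arange(wd),np.arange(h))
    px=(u-K[0,2])/K[0,0];py=(v-K[1,2])/K[1,1];sx,sy=px,py
    for _ in range(20):
        f=1+c["k1"]*(sx**2+sy**2);sx,sy=px/f,py/f
    d=c["depth"];P=np.stack([sx*d,-sy*d,-d],-1);T=np.array(c["cam_to_world"])
    P=P@T[:3,:3].T+T[:3,3];P[d==0]=np.nan
    return P
def save(c,n): cv2.imwrite("pics/"+n,c["frame"][:,:,::-1])
E
python3 - <<'E'
from h import *
o=observe();print(o["ee_rot"],o["ee_pos"],grip_point_offset,o["gripper_width"],o["contact_force"])
for n in ["scene","top"]:
    c=read_camera(n);save(c,n+"0.png");print(n,np.round(c["cam_to_world"],3).tolist(),c["k1"])
    for k in ["carton","flap_edge","flap_hinge","clip","clip_pin","tin","jar","packet"]:
        for r in pinpoint(n,k)[:3]:
            u,v=r["at"]
            try:print(k,round(r["conf"],2),np.round(r["at"]),np.round(w(c,u,v),3))
            except Exception as e:print(k,r,e)
E
```

```text
[[-9.09878917e-01  4.14872588e-01 -1.04498919e-03]
 [ 4.14873749e-01  9.09877868e-01 -1.42765121e-03]
 [ 3.58519180e-04 -1.73252832e-03 -9.99998435e-01]] [0.23819309 0.5227237  0.23038765] -0.0187 0.08531957951539755 [ 0.42762094 -0.31970001  0.11086606]
scene [[-0.571, -0.654, 0.496, 1.088], [0.821, -0.453, 0.347, 0.382], [-0.002, 0.605, 0.796, 1.061], [0.0, 0.0, 0.0, 1.0]] -0.05938290622200684
carton 0.65 [388. 315.] [0.554 0.171 0.084]
flap_edge 0.97 [347. 322.] [0.644 0.131 0.149]
flap_edge 0.45 [240. 189.] [ 0.458 -0.282  0.081]
flap_hinge 0.72 [374. 323.] [0.59  0.16  0.098]
flap_hinge 0.25 [291. 246.] [ 0.5   -0.108  0.036]
clip 0.98 [246. 204.] [ 0.45  -0.279  0.023]
clip 0.71 [289. 201.] [ 0.378 -0.203  0.014]
clip 0.62 [272. 177.] [ 0.338 -0.286  0.012]
clip_pin 0.95 [242. 190.] [ 0.441 -0.295  0.054]
clip_pin 0.89 [274. 166.] [ 0.338 -0.279  0.056]
clip_pin 0.79 [293. 186.] [ 0.322 -0.235 -0.002]
tin 0.96 [290. 245.] [ 0.501 -0.108  0.043]
jar 0.88 [196. 260.] [ 0.652 -0.255  0.043]
packet 0.73 [242. 329.] [ 0.731 -0.056  0.057]
top [[-0.001, 0.986, -0.167, 0.396], [-0.999, -0.007, -0.036, -0.049], [-0.036, 0.167, 0.985, 0.882], [0.0, 0.0, 0.0, 1.0]] -0.05018320387752732
carton 0.72 [232. 256.] [0.507 0.153 0.032]
flap_edge 0.67 [229. 164.] [0.654 0.137 0.15 ]
flap_hinge 0.59 [227. 211.] [0.584 0.152 0.093]
clip 0.86 [419. 327.] [ 0.373 -0.199  0.052]
clip 0.6 [465. 289.] [ 0.441 -0.288  0.049]
clip 0.6 [466. 350.] [ 0.331 -0.285  0.048]
clip_pin 0.83 [422. 331.] [ 0.365 -0.204  0.052]
clip_pin 0.71 [467. 289.] [ 0.441 -0.291  0.051]
clip_pin 0.71 [470. 351.] [ 0.329 -0.291  0.054]
tin 0.95 [377. 274.] [ 0.465 -0.12   0.102]
jar 0.72 [449. 191.] [ 0.618 -0.257  0.091]
packet 0.89 [354. 157.] [ 0.696 -0.084  0.062]
packet 0.15 [450. 192.] [ 0.615 -0.258  0.09 ]
```

View pics/scene0.png

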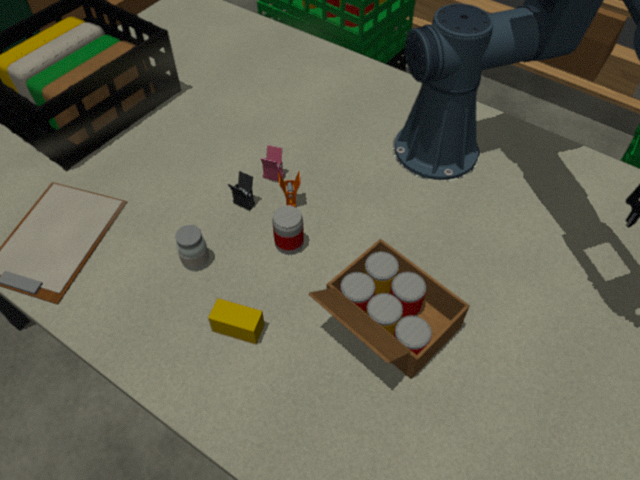

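View pics/top0.png

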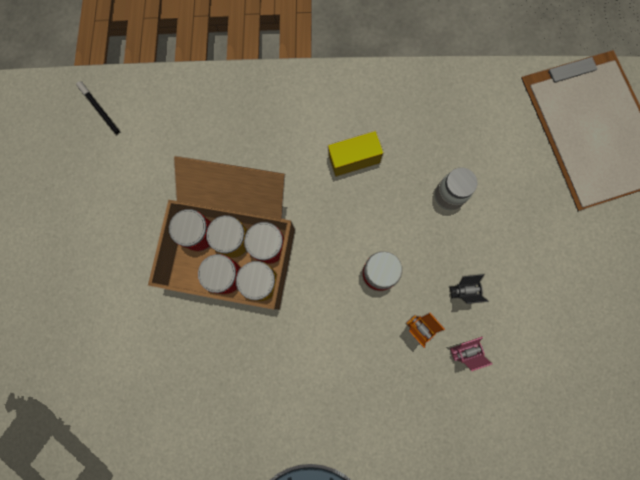

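```bash
cat > m.py <<'E'
from h import *
def plane(P):
    m=P.mean(0);return m,np.linalg.svd(P-m,full_matrices=False)[2][2]
def flap(c,name):
    """flap fit from points in the region above the hinge"""
    P=cloud(c);r=regions_of(name,"flap_edge")
    return P,r
E
python3 - <<'E'
from m import *
for n in ["top","scene"]:
    c=read_camera(n);P=cloud(c)
    for k in ["flap_edge","carton","clip"]:
        for r in regions_of(n,k)[:3]:
            Q=P[r["region"]];Q=Q[~np.isnan(Q).any(1)]
            print(n,k,round(r["conf"],2),np.round(r["rect"]),len(Q),np.round(np.percentile(Q,[1,50,99],axis=0),3).tolist())
            if k=="flap_edge":
                for _ in range(4):
                    m=Q.mean(0);V=np.linalg.svd(Q-m,full_matrices=False)[2];Q=Q[abs((Q-m)@V[2])<.004]
                print(" plane",m,V.tolist())
    if n=="top":
        # rim points z 84..96
        M=(abs(P[...,2]-.090)<.006)&(P[...,1]>.0)&(P[...,1]<.33)&(P[...,0]>.3)&(P[...,0]<.75)
        Q=P[M];print(cv2.minAreaRect(Q[:,:2].astype(np.float32)),len(Q))
        # bystanders
        for nm,(x,y) in dict(tin=(.465,-.12),jar=(.618,-.257),packet=(.696,-.084)).items():
            q=P[(np.hypot(P[...,0]-x,P[...,1]-y)<.08)&(P[...,2]>.03)];print(nm,cv2.minAreaRect(q[:,:2].astype(np.float32)),q[:,2].max())
        # clip
        q=P[(np.hypot(P[...,0]-.44,P[...,1]+.29)<.055)&(P[...,2]>.02)]
        for a,b in [(.02,.045),(.045,.06),(.06,.075),(.075,.1)]:
            s=q[(q[:,2]>a)&(q[:,2]<=b)]
            if len(s)>4:print(a,b,len(s),s.mean(0),cv2.minAreaRect(s[:,:2].astype(np.float32)))
    f=c["frame"];cr=f[255:325,430:510] if n=="top" else f[160:220,215:295]
    cv2.imwrite(f"pics/crop_{n}.png",cv2.resize(cr[:,:,::-1],None,fx=5,fy=5,interpolation=cv2.INTER_CUBIC))
a=cv2.imread("pics/crop_top.png");b=cv2.imread("pics/crop_scene.png");b=cv2.copyMakeBorder(b,0,a.shape[0]-b.shape[0],0,0,0)
cv2.imwrite("pics/clip.png",np.hstack([a,b]))
E
```

```text
top flap_edge 0.56 [174. 158. 284. 220.] 5301 [[0.571, 0.045, 0.087], [0.618, 0.141, 0.124], [0.668, 0.241, 0.153]]
 plane [0.6178919  0.14058003 0.1240476 ] [[-0.19235848015065368, -0.9812903094962621, -0.008218491519814386], [-0.7423665494556672, 0.1509901721064831, -0.652758664574084], [-0.6417866634353019, 0.11946253143134614, 0.7575213410991122]]
top carton 0.72 [147. 150. 294. 311.] 16875 [[0.417, 0.039, 0.003], [0.539, 0.153, 0.084], [0.662, 0.286, 0.152]]
top clip 0.91 [451. 274. 486. 302.] 759 [[0.416, -0.335, -0.001], [0.439, -0.294, 0.053], [0.464, -0.271, 0.087]]
top clip 0.75 [452. 338. 490. 373.] 797 [[0.301, -0.315, 0.003], [0.322, -0.29, 0.053], [0.352, -0.267, 0.087]]
top clip 0.6 [406. 313. 441. 348.] 728 [[0.344, -0.233, 0.003], [0.372, -0.209, 0.054], [0.397, -0.18, 0.087]]
((0.5076515078544617, 0.16422678530216217), (0.2384149134159088, 0.16749818623065948), 79.659912109375) 3083
tin ((0.47296658158302307, -0.13203942775726318), (0.06604760885238647, 0.06574804335832596), 0.26538118720054626) 0.10440365871123658
jar ((0.6320006847381592, -0.276441365480423), (0.0
[... 1325 characters left out ...]
.085]]
 plane [ 0.42448687 -0.29602298  0.0595957 ] [[0.18776435579980497, 0.3601019372186672, -0.9138222701939627], [0.18595248115596513, -0.9265769741003427, -0.32692015205397484], [0.9644512540522848, 0.10854356672975513, 0.24093997733576403]]
scene carton 0.84 [308. 238. 469. 380.] 11351 [[0.414, 0.043, 0.004], [0.529, 0.173, 0.082], [0.66, 0.288, 0.152]]
scene clip 0.75 [278. 174. 300. 202.] 455 [[0.293, -0.264, -0.003], [0.37, -0.205, 0.049], [0.396, -0.18, 0.085]]
scene clip 0.63 [259. 145. 286. 183.] 605 [[0.3, -0.317, 0.0], [0.332, -0.291, 0.053], [0.355, -0.268, 0.087]]
scene clip 0.44 [228. 183. 252. 205.] 319 [[0.423, -0.356, -0.0], [0.452, -0.293, 0.034], [0.466, -0.272, 0.086]]
```

View pics/clip.png

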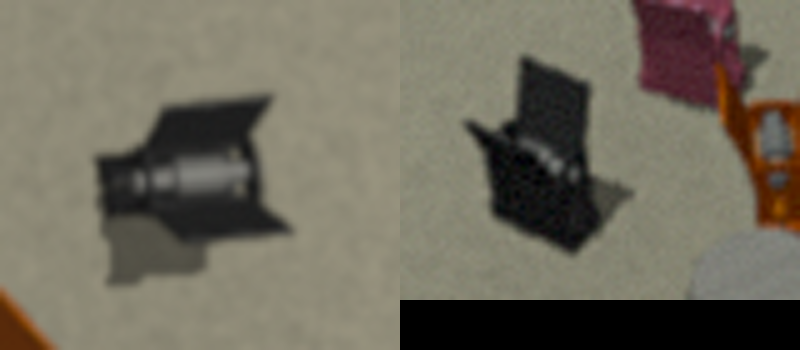

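```bash
cat > go.py <<'E'
import sys
from h import *
def go(x,y,z,yaw):
    o=observe();R=np.array(o["ee_rot"]);p=np.array(o["ee_pos"])
    d=R.T@(np.array([x,y,z])-p)*1000
    a=np.degrees(np.arctan2(R[1,1],R[0,1]))
    t=-(yaw-a)
    t=(t+90)%180-90
    print("shift",np.round(d,1),"turn",round(t,1),"from",np.round(p,4),"yaw",round(a,1),"t",o["time_s"],"j6",np.round(o["joint_positions"][5],1),"F",np.round(o["contact_force"],1),"w",round(o["gripper_width"]*1000,1))
if __name__=="__main__": go(*map(float,sys.argv[1:]))
E
python3 go.py .694 .130 .23 -10.3
```

```text
shift [-577.5 -168.8    1.3] turn 75.8 from [0.2386 0.5232 0.2313] yaw 65.5 t 1.3 j6 -11.8 F [ 0.1 -1.   0.5] w 85.2
```

```bash
python3 -m creep '[[0,-38,-11,0,6],[0,-76,-22,0,12],[0,-114,-33,0,18],[0,-152,-44,0,24],[0,-190,-55,0,30],[0,-228,-67,0,36],[0,-266,-78,0,42],[0,-304,-89,0,48]]' 30; python3 go.py .694 .130 .23 -10.3
```

```text
time_s: 1.97
ee_pos: [0.4795, 0.3146, 0.2315]
ee_rot: [[-0.296, 0.955, 0.0], [0.955, 0.296, 0.0], [0.0, 0.0, -1.0]]
contact_force: [0.6, 0.3, -0.8]
gripper_width: 0.0001
grip_force: 0.0
shift [-239.8  150.4    1.5] turn 27.5 from [0.4795 0.3146 0.2315] yaw 17.2 t 1.9667 j6 4.2 F [ 0.6  0.3 -0.8] w 0.1
```

```bash
python3 -m creep '[[0,-34,21,0,4],[0,-68,43,0,8],[0,-103,64,0,12],[0,-137,86,0,16],[0,-171,107,0,20],[0,-206,129,0,24],[0,-240,150,0,27.5],[0,-240,150,0,27.5]]'; python3 go.py .694 .130 .125 -10.3
```

```text
time_s: 2.63
ee_pos: [0.6978, 0.1257, 0.23]
ee_rot: [[0.183, 0.983, 0.001], [0.983, -0.183, -0.002], [-0.002, 0.002, -1.0]]
contact_force: [-0.6, -0.3, -0.1]
gripper_width: 0.0
grip_force: 0.0
shift [  3.8  -4.7 105. ] turn -0.2 from [0.6978 0.1257 0.23  ] yaw -10.5 t 2.6333 j6 11.3 F [-0.6 -0.3 -0.1] w 0.0
```

```bash
python3 -m creep '[[0,3,-2,35,0],[0,3,-3,70,0],[0,3,-4,105,0],[0,3,-4,105,0],[0,3,-14,105,0],[0,3,-24,105,0],[0,3,-34,105,0],[0,3,-44,105,0]]'; python3 -m creep '[[0,0,-5,0,0],[0,0,-10,0,0],[0,0,-15,0,0],[0,0,-20,0,0],[0,0,-25,0,0],[0,0,-30,0,0],[0,0,-32,0,0],[0,0,-32,0,0]]'
cat > flap.py <<'E'
from m import *
for n in ["top","scene"]:
    c=read_camera(n);P=cloud(c)
    x=np.array([.984,-.179]);C=np.array([.5077,.1642]);y=np.array([.179,.984])
    q=(P[...,:2]-C);X=q@x;Y=q@y
    M=(P[...,2]>.10)&(P[...,2]<.19)&(X>.0)&(X<.17)&((abs(Y)>.035))&(abs(Y)<.1)
    A=np.stack([X[M],Y[M],P[...,2][M]],1)
    for lo,hi in [(.1,.12),(.12,.14),(.14,.16),(.16,.172),(.172,.19)]:
        s=A[(A[:,2]>lo)&(A[:,2]<hi)]
        if len(s)>5:print(n,lo,len(s),np.round(np.percentile(s[:,0],[5,50,95]),4),"negY",np.round(np.median(s[s[:,1]<0,0]),4),"posY",np.round(np.median(s[s[:,1]>0,0]),4),"zmax",s[:,2].max().round(4))
E
python3 flap.py;python3 go.py .6 .149 .125 -10.3
```

```text
time_s: 3.3
ee_pos: [0.6592, 0.1417, 0.1346]
ee_rot: [[0.174, 0.984, 0.022], [0.985, -0.174, -0.001], [0.003, 0.022, -1.0]]
contact_force: [12.4, -1.6, 10.7]
gripper_width: -0.0
grip_force: 5.6
time_s: 3.97
ee_pos: [0.6296, 0.1474, 0.1388]
ee_rot: [[0.174, 0.984, 0.026], [0.985, -0.174, -0.001], [0.004, 0.026, -1.0]]
contact_force: [9.5, -3.8, 30.9]
gripper_width: 0.0002
grip_force: 17.2
top 0.1 225 [0.078  0.0809 0.0843] negY 0.0811 posY 0.0803 zmax 0.1199
top 0.12 220 [0.0845 0.0878 0.0908] negY 0.0878 posY nan zmax 0.14
top 0.14 235 [0.0913 0.0943 0.0975] negY 0.0943 posY nan zmax 0.1599
top 0.16 156 [0.0973 0.0997 0.1017] negY 0.0997 posY nan zmax 0.172
top 0.172 192 [0.1018 0.1043 0.1084] negY 0.1043 posY nan zmax 0.182
scene 0.1 80 [0.0827 0.086  0.09  ] negY 0.0872 posY 0.0854 zmax 0.12
scene 0.12 84 [0.0889 0.0929 0.0961] negY 0.0936 posY 0.0921 zmax 0.1396
scene 0.14 92 [0.0956 0.0994 0.103 ] negY 0.1005 posY 0.0989 zmax 0.1598
scene 0.16 61 [0.1006 0.1048 0.1069] negY 0.1052 posY 0.1045 zmax 0.1716
scene 0.172 213 [0.1027 0.106  0.1083] negY 0.1064 posY 0.1057 zmax 0.1824
shift [ -3.7 -29.7  13. ] turn 0.3 from [0.6296 0.1474 0.1387] yaw -10.0 t 4.0667 j6 12.8 F [ 8.2 -5.3 32.7] w -0.2
  return _methods._mean(a, axis=axis, dtype=dtype,
  ret = ret.dtype.type(ret / rcount)
```

```bash
python3 -m creep '[[0,0,2,-10,0],[0,0,5,-20,0],[0,0,10,-30,0],[0,0,10,-40,0],[0,0,10,-40,0]]'; python3 go.py .6 .149 .163 -10.3
```

```text
time_s: 4.48
ee_pos: [0.63, 0.1469, 0.1685]
ee_rot: [[0.174, 0.985, 0.002], [0.985, -0.174, 0.0], [0.001, 0.002, -1.0]]
contact_force: [0.0, -0.3, 0.3]
gripper_width: -0.0001
grip_force: 0.0
shift [ -3.1 -29.9   5.5] turn 0.3 from [0.63   0.1469 0.1685] yaw -10.0 t 4.4833 j6 12.6 F [ 0.  -0.3  0.3] w -0.1
```

```bash
python3 -m creep '[[0,0,-3,6,0],[0,0,-7,6,0],[0,0,-11,6,0],[0,0,-15,6,0],[0,0,-19,6,0],[0,0,-22,6,0],[0,0,-22,6,0]]'; python3 flap.py 2>/dev/null;python3 go.py .6 .149 .163 -10.3
```

```text
time_s: 5.07
ee_pos: [0.6064, 0.1507, 0.1601]
ee_rot: [[0.174, 0.985, -0.001], [0.985, -0.174, -0.0], [-0.0, -0.001, -1.0]]
contact_force: [-0.4, 0.3, -0.3]
gripper_width: -0.0
grip_force: 0.0
top 0.1 97 [0.0755 0.0761 0.0768] negY 0.0761 posY 0.0757 zmax 0.1199
top 0.12 104 [0.0766 0.0773 0.0781] negY 0.0773 posY nan zmax 0.1399
top 0.14 118 [0.0778 0.0785 0.0793] negY 0.0785 posY nan zmax 0.1595
top 0.16 77 [0.079  0.0795 0.0802] negY 0.0795 posY nan zmax 0.1719
top 0.172 195 [0.0798 0.0821 0.0861] negY 0.0821 posY nan zmax 0.185
scene 0.1 213 [0.0792 0.0809 0.0826] negY 0.0817 posY 0.0806 zmax 0.1199
scene 0.12 246 [0.0805 0.0823 0.0836] negY 0.0827 posY 0.0822 zmax 0.14
scene 0.14 252 [0.0815 0.0837 0.0851] negY 0.0839 posY 0.0836 zmax 0.16
scene 0.16 153 [0.083  0.0847 0.0861] negY 0.0848 posY 0.0846 zmax 0.172
scene 0.172 318 [0.0805 0.0846 0.0865] negY 0.0847 posY 0.0845 zmax 0.1862
shift [-2.8 -6.4 -2.9] turn 0.3 from [0.6067 0.1507 0.1601] yaw -10.0 t 5.1667 j6 13.1 F [-0.   0.1  0.3] w -0.0
```

```bash
python3 -m creep '[[0,0,-2,0,0],[0,0,-3.5,0,0],[0,0,-5,0,0],[0,0,-5,0,0],[0,0,-5,0,0]]'; python3 flap.py 2>/dev/null;python3 go.py .6 .149 .163 -10.3
```

```text
time_s: 5.58
ee_pos: [0.6022, 0.1514, 0.1603]
ee_rot: [[0.174, 0.985, -0.0], [0.985, -0.174, 0.0], [-0.0, -0.0, -1.0]]
contact_force: [0.4, -0.5, 0.4]
gripper_width: 0.0001
grip_force: 0.2
top 0.1 79 [0.0747 0.0753 0.0757] negY 0.0753 posY nan zmax 0.12
top 0.12 89 [0.0751 0.0755 0.076 ] negY 0.0755 posY nan zmax 0.1399
top 0.14 93 [0.0754 0.0758 0.0763] negY 0.0758 posY nan zmax 0.1592
top 0.16 59 [0.0757 0.0761 0.0767] negY 0.0761 posY nan zmax 0.1718
top 0.172 189 [0.0761 0.078  0.0817] negY 0.078 posY nan zmax 0.1861
scene 0.1 222 [0.0783 0.0802 0.0819] negY 0.0808 posY 0.0799 zmax 0.1199
scene 0.12 259 [0.0789 0.0805 0.082 ] negY 0.0808 posY 0.0803 zmax 0.1399
scene 0.14 289 [0.0792 0.081  0.0823] negY 0.0812 posY 0.0807 zmax 0.1599
scene 0.16 180 [0.0796 0.0811 0.0827] negY 0.0813 posY 0.0809 zmax 0.1719
scene 0.172 328 [0.076  0.0806 0.0826] negY 0.0806 posY 0.0806 zmax 0.1869
shift [-2.8 -1.7 -2.8] turn 0.3 from [0.6022 0.1514 0.1602] yaw -10.0 t 5.6833 j6 13.2 F [ 0.9  1.3 -0.1] w 0.3
```

```bash
python3 -m creep '[[0,0,-1.3,0,0],[0,0,-1.3,0,0],[0,0,8,0,0],[0,0,16,-5,0],[0,0,20,-40,0],[0,0,20,-75,0],[0,0,20,-75,0]]'; python3 flap.py 2>/dev/null
python3 - <<'E'
from m import *
x=np.array([.984,-.179]);C=np.array([.5077,.1642]);y=np.array([.179,.984])
for n in ["top","scene"]:
    c=read_camera(n);P=cloud(c);q=P[...,:2]-C;X=q@x;Y=q@y
    M=(P[...,2]>.15)&(P[...,2]<.19)&(abs(X-.079)<.012)
    print(n,np.percentile(Y[M],[0.5,50,99.5]),np.polyfit(Y[M],X[M],1))
    M=(P[...,2]>.176)&(P[...,2]<.195)&(abs(X-.079)<.012)
    print(np.percentile(P[...,2][M],[50,90]),np.median(X[M]))
E
python3 go.py .44 -.296 .23 5.8
```

```text
time_s: 6.27
ee_pos: [0.6268, 0.1479, 0.2439]
ee_rot: [[0.174, 0.985, 0.012], [0.985, -0.174, 0.001], [0.003, 0.012, -1.0]]
contact_force: [0.8, 0.2, 1.0]
gripper_width: 0.0
grip_force: 0.0
top 0.1 141 [0.0746 0.075  0.0754] negY 0.075 posY 0.0751 zmax 0.1199
top 0.12 154 [0.0747 0.075  0.0755] negY 0.075 posY 0.0751 zmax 0.14
top 0.14 155 [0.0747 0.0751 0.0756] negY 0.0751 posY 0.0752 zmax 0.1599
top 0.16 96 [0.0748 0.0752 0.0757] negY 0.0751 posY 0.0753 zmax 0.1719
top 0.172 296 [0.075  0.077  0.0807] negY 0.077 posY 0.0774 zmax 0.1857
scene 0.1 295 [0.0781 0.08   0.0815] negY 0.0803 posY 0.0797 zmax 0.1199
scene 0.12 231 [0.0784 0.0802 0.0815] negY 0.0805 posY 0.0799 zmax 0.1399
scene 0.14 205 [0.0781 0.08   0.0817] negY 0.0808 posY 0.08 zmax 0.1599
scene 0.16 141 [0.0784 0.0801 0.0815] negY 0.0805 posY 0.08 zmax 0.172
scene 0.172 266 [0.0753 0.0794 0.0814] negY 0.0796 posY 0.0793 zmax 0.1872
top [-0.1007062  -0.01657776  0.0768982 ] [-0.00018617  0.07657693]
[0.18199911 0.1836242 ] 0.07740691601712432
scene [-1.27831562 -0.09211053  0.09838977] [0.00057077 0.07951307]
[0.18100563 0.18809152] 0.07895850831354378
shift [-468.6 -101.9    4.8] turn -15.8 from [0.6219 0.1477 0.2346] yaw -10.0 t 6.4667 j6 12.8 F [-0.1  0.  -0. ] w 0.1
```

```bash
python3 -m creep '[[10,-36,-8,0,-1],[20,-72,-16,0,-2],[40,-108,-24,0,-4],[85,-144,-32,0,-6],[85,-180,-40,0,-8],[85,-216,-47,0,-10],[85,-252,-55,0,-12],[85,-288,-63,0,-14]]'; python3 go.py .44 -.296 .16 5.8
```

```text
time_s: 7.13
ee_pos: [0.5082, -0.1258, 0.2337]
ee_rot: [[-0.072, 0.997, -0.003], [0.997, 0.072, 0.001], [0.001, -0.002, -1.0]]
contact_force: [0.2, 0.1, -0.2]
gripper_width: 0.0848
grip_force: 0.0
shift [-165.   -80.1   73.7] turn -1.7 from [ 0.5082 -0.1258  0.2337] yaw 4.1 t 7.1333 j6 -31.0 F [ 0.2  0.1 -0.2] w 84.8
```

```bash
python3 -m creep '[[85,-36,-8,0,-1],[85,-72,-16,0,-2],[85,-108,-24,0,-2],[85,-144,-32,0,-2],[85,-178,-38,0,-2],[85,-178,-38,0,-2]]'
python3 - <<'E'
from m import *
for n in ["top","scene"]:
    c=read_camera(n);P=cloud(c)
    q=P[(np.hypot(P[...,0]-.44,P[...,1]+.29)<.055)&(P[...,2]>.02)&(P[...,2]<.1)]
    print(n,len(q))
    for a,b in [(.045,.06),(.06,.075),(.075,.1)]:
        s=q[(q[:,2]>a)&(q[:,2]<=b)]
        if len(s)>4:print(a,b,len(s),s.mean(0),cv2.minAreaRect(s[:,:2].astype(np.float32)))
E
python3 go.py .44 -.296 .12 5.8
```

```text
time_s: 7.63
ee_pos: [0.4825, -0.3104, 0.2336]
ee_rot: [[-0.099, 0.995, -0.002], [0.995, 0.099, -0.001], [-0.001, -0.002, -1.0]]
contact_force: [-1.0, 1.2, -0.4]
gripper_width: 0.0849
grip_force: 0.0
top 492
0.045 0.06 258 [ 0.44107445 -0.2926211   0.05165879] ((0.44066354632377625, -0.29414480924606323), (0.027649113908410072, 0.04421235993504524), 8.313121795654297)
0.06 0.075 97 [ 0.44549827 -0.29122141  0.06758929] ((0.4398101568222046, -0.2945573925971985), (0.03840041533112526, 0.03740086778998375), 3.202315330505371)
0.075 0.1 99 [ 0.4533834  -0.29158472  0.08211509] ((0.44020164012908936, -0.29553988575935364), (0.048906441777944565, 0.03802059218287468), 5.678330421447754)
scene 514
0.045 0.06 161 [ 0.43655385 -0.29443062  0.05218579] ((0.43942540884017944, -0.29651448130607605), (0.03640320152044296, 0.048109740018844604), 4.517451763153076)
0.06 0.075 115 [ 0.43232949 -0.2970853   0.06789916] ((0.4395994544029236, -0.2973465323448181), (0.045219387859106064, 0.041140515357255936), 7.1267218589782715)
0.075 0.1 102 [ 0.43549264 -0.29717517  0.08141953] ((0.4403488337993622, -0.2968555688858032), (0.05213271453976631, 0.04039301350712776), 5.751391887664795)
shift [ 13.7 -41.9 113.6] turn 0.0 from [ 0.4833 -0.3056  0.2334] yaw 5.8 t 7.7333 j6 -50.0 F [ 0.6 -0.1 -0.2] w 84.9
```

```bash
python3 -m creep '[[85,5,-20,0,0],[85,9,-42,0,0],[85,9,-42,0,0],[85,9,-42,30,0],[85,9,-42,60,0],[85,9,-42,100,0],[85,9,-42,113,0],[85,9,-42,113,0]]'; python3 go.py .44 -.296 .058 5.8
```

```text
time_s: 8.4
ee_pos: [0.4398, -0.2964, 0.1175]
ee_rot: [[-0.106, 0.994, -0.006], [0.994, 0.106, 0.007], [0.008, -0.005, -1.0]]
contact_force: [0.3, 0.2, 0.1]
gripper_width: 0.0848
grip_force: 0.0
shift [-0.1  0.6 59.5] turn 0.3 from [ 0.4398 -0.2964  0.1175] yaw 6.1 t 8.4 j6 -52.9 F [0.3 0.2 0.1] w 84.8
```

```bash
python3 -m creep '[[85,0,0,20,0],[85,0,0,40,0],[85,0,0,60,0],[85,0,0,60,0]]'; python3 -m creep '[[20,0,0,0,0],[20,0,0,0,0],[15,0,0,0,0],[15,0,0,0,0],[15,0,0,0,0],[15,0,0,0,0],[15,0,0,0,0],[15,0,0,0,0]]' 45; python3 -m creep '[[10,0,0,0,0],[10,0,0,0,0],[10,0,0,0,0],[10,0,0,0,0]]' 45
```

```text
time_s: 8.73
ee_pos: [0.4409, -0.2982, 0.06]
ee_rot: [[-0.105, 0.994, -0.003], [0.994, 0.105, 0.004], [0.004, -0.003, -1.0]]
contact_force: [-0.8, 1.9, -0.4]
gripper_width: 0.0848
grip_force: 0.0
time_s: 9.4
ee_pos: [0.4437, -0.3031, 0.067]
ee_rot: [[-0.105, 0.994, 0.004], [0.994, 0.105, -0.006], [-0.006, 0.003, -1.0]]
contact_force: [-4.6, 1.8, 20.3]
gripper_width: 0.0257
grip_force: 42.1
time_s: 9.73
ee_pos: [0.4437, -0.3031, 0.067]
ee_rot: [[-0.105, 0.994, 0.004], [0.994, 0.105, -0.006], [-0.006, 0.003, -1.0]]
contact_force: [-4.6, 2.1, 20.5]
gripper_width: 0.0252
grip_force: 42.1
```

```bash
python3 -m creep '[[10,0,0,-10,0],[10,0,0,-25,0],[10,0,0,-60,0],[10,0,0,-100,0],[10,0,0,-140,0],[10,0,0,-180,0],[10,0,0,-220,0],[10,0,0,-220,0]]'
python3 - <<'E'
from m import *
c=read_camera("scene");save(c,"lift.png");P=cloud(c);o=observe();p=np.array(o["ee_pos"]);R=np.array(o["ee_rot"])
f=c["frame"]
for r in regions_of("scene","clip")[:4]:
    Q=P[r["region"]];Q=Q[~np.isnan(Q).any(1)];L=(Q-p)@R
    print(r["conf"],np.round(r["rect"]),np.round(np.percentile(L,[2,50,98],axis=0),4).tolist())
    if abs(np.median(L,0)).max()<.1:
        a,b,e,d=[int(v) for v in r["rect"]];cv2.imwrite("pics/lc.png",cv2.resize(f[max(0,b-40):d+30,max(0,a-40):e+40,::-1],None,fx=5,fy=5))
E
python3 go.py .5845 .1502 .28 -10.3
```

```text
time_s: 10.4
ee_pos: [0.4448, -0.3033, 0.2933]
ee_rot: [[-0.105, 0.994, 0.012], [0.994, 0.105, -0.012], [-0.013, 0.01, -1.0]]
contact_force: [0.5, -0.9, 0.9]
gripper_width: 0.0216
grip_force: 45.4
0.86 [219.  99. 246. 144.] [[-0.0205, -0.0207, -0.0226], [0.011, 0.0119, 0.025], [0.0273, 0.0238, 0.0612]]
0.84 [277. 170. 301. 202.] [[0.0785, -0.1028, 0.2024], [0.1064, -0.0631, 0.2366], [0.1287, -0.041, 0.2867]]
0.83 [261. 149. 281. 180.] [[0.0034, -0.1406, 0.205], [0.0251, -0.1081, 0.2353], [0.0471, -0.0922, 0.2811]]
shift [434.1 188.2   4.2] turn 16.3 from [ 0.4426 -0.3012  0.2856] yaw 6.0 t 10.5 j6 -52.9 F [-0.3  0.1 -1.6] w 22.1
```

View pics/lc.png

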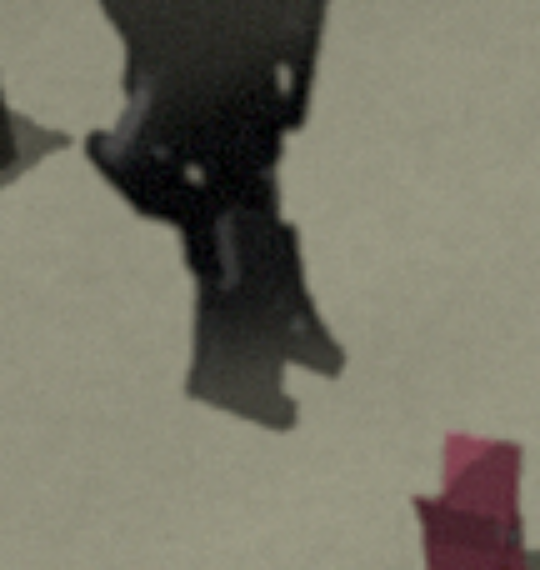

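```bash
python3 -m creep '[[10,35,15,0,2],[10,70,30,0,4],[10,105,45,0,6],[10,140,61,0,8],[10,175,76,0,10],[10,210,91,0,12],[10,245,106,0,14],[10,280,121,0,16]]'; python3 go.py .5838 .1463 .285 -10.3
```

```text
time_s: 11.17
ee_pos: [0.5319, -0.0071, 0.2804]
ee_rot: [[0.176, 0.984, -0.003], [0.984, -0.176, 0.001], [0.0, -0.003, -1.0]]
contact_force: [0.8, -0.6, -1.2]
gripper_width: 0.0216
grip_force: 45.4
shift [160.1  24.1  -4.6] turn 0.2 from [ 0.5319 -0.0071  0.2804] yaw -10.1 t 11.1667 j6 -3.4 F [ 0.8 -0.6 -1.2] w 21.6
```

```bash
python3 -m creep '[[10,34,5,-2,0],[10,68,10,-5,0],[10,102,15,-5,0],[10,136,21,-5,0],[10,155,24,-5,0],[10,155,24,-5,0],[10,155,24,-5,0]]'
cat > chk.py <<'E'
from m import *
import sys
o=observe();p=np.array(o["ee_pos"])
x=np.array([.984,-.179]);C=np.array([.5077,.1642]);y=np.array([.179,.984])
def loc(Q):
    q=Q[:,:2]-C;return np.stack([q@x,q@y,Q[:,2]],1)
print("tcp",loc(p[None]).round(4),"edge at X~.078 Y~-.001 z .182")
for n in ["scene","top"]:
    c=read_camera(n);P=cloud(c)
    L=loc(P.reshape(-1,3))
    for k in ["clip"]:
        for r in regions_of(n,k)[:4]:
            A=L[r["region"].ravel()];A=A[~np.isnan(A).any(1)]
            A=A[(abs(A[:,0]-.079)<.05)&(abs(A[:,1])<.06)&(A[:,2]<p[2]-.005)&(A[:,2]>.13)]
            if len(A)<30: continue
            print(n,r["conf"],len(A),np.round(np.percentile(A,[2,50,98],axis=0),4).tolist())
    for k in ["lip_a","lip_b","clip_pin","flap_edge"]:
        for r in pinpoint(n,k)[:2]:
            print(n,k,round(r["conf"],2),np.round(r["at"]),loc(w(c,*r["at"])[None]).round(4).tolist())
    T=np.array(c["cam_to_world"]);q=T[:3,:3].T@(p-np.array([0,0,.05])-T[:3,3]);K=c["mtx"]
    u=int(K[0,0]*q[0]/-q[2]+K[0,2]);v=int(K[1,1]*q[1]/q[2]+K[1,2])
    s=cv2.resize(c["frame"][max(0,v-60):v+60,max(0,u-50):u+50,::-1],(400,480),interpolation=cv2.INTER_CUBIC)
    img=s if n=="scene" else np.hstack([img,s])
cv2.imwrite("pics/"+sys.argv[1],img)
E
python3 chk.py above.png;python3 go.py .5838 .1463 .285 -10.3
```

```text
time_s: 11.75
ee_pos: [0.5823, 0.1401, 0.2851]
ee_rot: [[0.172, 0.985, -0.004], [0.985, -0.172, -0.0], [-0.001, -0.004, -1.0]]
contact_force: [-0.2, 0.2, -1.9]
gripper_width: 0.0219
grip_force: 45.4
tcp [[ 0.0777 -0.0104  0.2851]] edge at X~.078 Y~-.001 z .182
scene 0.75 735 [[0.0568, -0.0261, 0.2221], [0.0905, 0.0023, 0.2476], [0.1001, 0.019, 0.2785]]
scene lip_a 0.86 [376. 273.] [[0.0888, 0.0043, 0.2683]]
scene lip_a 0.75 [290. 204.] [[-0.0584, -0.3783, 0.0116]]
scene lip_b 0.86 [376. 273.] [[0.0888, 0.0043, 0.2683]]
scene lip_b 0.75 [290. 204.] [[-0.0584, -0.3783, 0.0116]]
scene clip_pin 0.97 [374. 266.] [[0.0895, -0.0016, 0.2818]]
scene clip_pin 0.82 [273. 164.] [[-0.0837, -0.4648, 0.0684]]
scene flap_edge 0.6 [372. 296.] [[0.0819, -0.0032, 0.1778]]
top 0.72 755 [[0.0524, -0.0311, 0.2247], [0.0648, -0.0174, 0.2468], [0.097, 0.0134, 0.2776]]
top lip_a 0.97 [208. 202.] [[0.0577, -0.0102, 0.2402]]
top lip_a 0.91 [217. 184.] [[0.0804, -0.0268, 0.2699]]
top lip_b 0.97 [208. 202.] [[0.0577, -0.0102, 0.2402]]
top lip_b 0.91 [217. 184.] [[0.0804, -0.0268, 0.2699]]
top clip_pin 0.68 [472. 351.] [[-0.0934, -0.4825, 0.0538]]
top clip_pin 0.64 [420. 330.] [[-0.0732, -0.3862, 0.0498]]
shift [ 7.3 -0.9  2.4] turn 0.3 from [0.5835 0.1389 0.2874] yaw -10.0 t 12.35 j6 12.1 F [ 0.4 -0.5 -1.1] w 21.9
```

View pics/above.png

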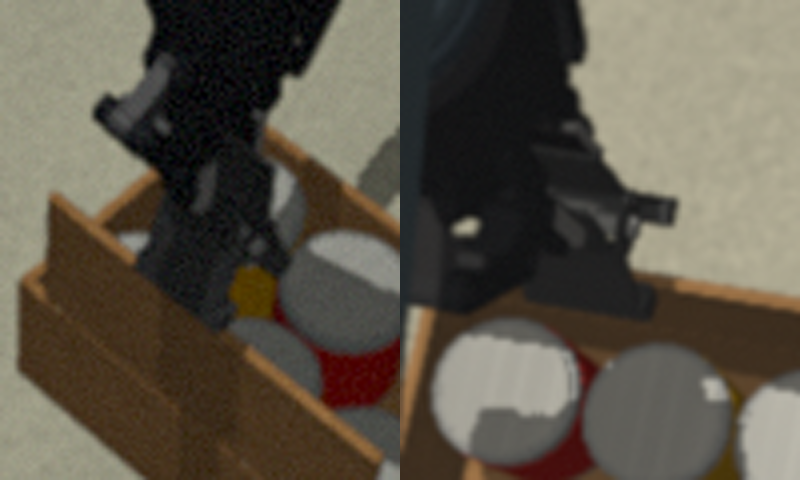

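```bash
python3 -m creep '[[10,5,1,0,0],[10,5,1,0,0],[10,5,1,0,0],[10,5,1,10,0],[10,5,1,20,0],[10,5,1,25,0],[10,5,1,25,0],[10,5,1,25,0]]';python3 chk.py a2.png | grep -E "tcp|0\.[0-9]+ [0-9]+ \[\["
python3 - <<'E'
from m import *
x=np.array([.984,-.179]);C=np.array([.5077,.1642]);y=np.array([.179,.984])
for n in ["scene","top"]:
    c=read_camera(n);P=cloud(c);q=P[...,:2]-C;L=np.stack([q@x,q@y,P[...,2]],-1)
    for r in regions_of(n,"clip")[:3]:
        A=L[r["region"]];A=A[(abs(A[:,0]-.079)<.04)&(abs(A[:,1])<.05)&(A[:,2]>.19)&(A[:,2]<.24)]
        if len(A)<50: continue
        for b in np.arange(-.03,.03,.01):
            s=A[(A[:,1]>b)&(A[:,1]<b+.01)]
            if len(s)>5: print(n,round(b,3),len(s),"zmin",np.percentile(s[:,2],3).round(4),"X",np.percentile(s[s[:,2]<.215,0],[3,50,97]).round(4) if (s[:,2]<.215).any() else '')
E
```

```text
time_s: 13.02
ee_pos: [0.5848, 0.1439, 0.2612]
ee_rot: [[0.174, 0.985, -0.002], [0.985, -0.174, -0.0], [-0.0, -0.002, -1.0]]
contact_force: [0.3, 0.3, 0.1]
gripper_width: 0.022
grip_force: 45.4
tcp [[ 0.0795 -0.0062  0.2612]] edge at X~.078 Y~-.001 z .182
scene 0.83 763 [[0.0589, -0.0239, 0.1519], [0.0921, 0.0068, 0.2214], [0.1021, 0.0233, 0.2538]]
top 0.6 674 [[0.0538, -0.0251, 0.2013], [0.0662, -0.0117, 0.2239], [0.0979, 0.0179, 0.2536]]
top 0.29 199 [[0.0823, -0.0252, 0.2024], [0.0903, -0.0161, 0.2375], [0.1003, 0.0178, 0.2558]]
scene -0.03 35 zmin 0.1983 X [0.0981 0.1011 0.1024]
scene -0.02 96 zmin 0.1993 X [0.0967 0.1006 0.1041]
scene -0.01 98 zmin 0.1981 X [0.0966 0.1005 0.1032]
scene 0.0 106 zmin 0.1994 X [0.0957 0.0998 0.1034]
scene 0.01 138 zmin 0.1993 X [0.0595 0.099  0.1031]
scene 0.02 78 zmin 0.2006 X [0.0571 0.0932 0.103 ]
top -0.03 117 zmin 0.2031 X [0.0551 0.0644 0.0998]
top -0.02 107 zmin 0.2035 X [0.054  0.0573 0.0963]
top -0.01 98 zmin 0.2024 X [0.0533 0.0568 0.0956]
top 0.0 86 zmin 0.202 X [0.0531 0.0564 0.0963]
top 0.01 58 zmin 0.2004 X [0.0531 0.0564 0.0961]
top 0.02 9 zmin 0.2019 X [0.0529 0.0549 0.0958]
```

```bash
python3 -m creep '[[10,0,-0.5,6,0],[10,0,-0.5,12,0],[10,0,-0.5,18,0],[10,0,-0.5,24,0],[10,0,-0.5,30,0],[10,0,-0.5,36,0],[10,0,-0.5,41,0],[10,0,-0.5,41,0]]';python3 -m creep '[[10,0,0,0,0],[10,0,0,0,0],[10,0,0,0,0]]';python3 chk.py fin.png; python3 flap.py 2>/dev/null
```

```text
time_s: 14.48
ee_pos: [0.584, 0.1439, 0.2196]
ee_rot: [[0.174, 0.985, -0.002], [0.985, -0.174, -0.0], [-0.001, -0.002, -1.0]]
contact_force: [-1.1, 0.2, -1.9]
gripper_width: 0.022
grip_force: 45.4
time_s: 14.73
ee_pos: [0.5851, 0.144, 0.2218]
ee_rot: [[0.174, 0.985, 0.001], [0.985, -0.174, 0.0], [0.0, 0.001, -1.0]]
contact_force: [0.4, 0.1, -0.6]
gripper_width: 0.0217
grip_force: 45.4
tcp [[ 0.0798 -0.006   0.2218]] edge at X~.078 Y~-.001 z .182
scene 0.97 640 [[0.0596, -0.0213, 0.159], [0.0931, 0.0062, 0.1847], [0.1028, 0.0233, 0.2138]]
scene lip_a 0.79 [272. 176.] [[-0.0891, -0.4786, 0.0133]]
scene lip_a 0.74 [381. 297.] [[0.0863, 0.0205, 0.2071]]
scene lip_b 0.79 [272. 176.] [[-0.0891, -0.4786, 0.0133]]
scene lip_b 0.74 [381. 297.] [[0.0863, 0.0205, 0.2071]]
scene clip_pin 0.93 [374. 291.] [[0.0921, 0.008, 0.2182]]
scene clip_pin 0.85 [291. 185.] [[-0.0801, -0.3952, 0.049]]
scene flap_edge 0.71 [371. 292.] [[0.0898, 0.0011, 0.2052]]
top 0.93 593 [[0.0526, -0.0251, 0.1579], [0.0658, -0.0124, 0.1816], [0.0981, 0.0174, 0.2136]]
top lip_a 0.91 [460. 352.] [[-0.0999, -0.4624, 0.0549]]

[... 346 characters left out ...]
.1 75 [0.0746 0.075  0.0753] negY 0.075 posY nan zmax 0.1198
top 0.12 83 [0.0746 0.075  0.0754] negY 0.075 posY nan zmax 0.1395
top 0.14 90 [0.0747 0.0751 0.0755] negY 0.0751 posY 0.0753 zmax 0.16
top 0.16 60 [0.0748 0.0752 0.0756] negY 0.0752 posY 0.0748 zmax 0.1719
top 0.172 186 [0.0749 0.077  0.0807] negY 0.077 posY nan zmax 0.1859
scene 0.1 288 [0.0782 0.08   0.0816] negY 0.0803 posY 0.0797 zmax 0.12
scene 0.12 304 [0.0781 0.0801 0.0818] negY 0.0803 posY 0.0798 zmax 0.14
scene 0.14 321 [0.0783 0.0802 0.0816] negY 0.0804 posY 0.0801 zmax 0.16
scene 0.16 210 [0.0786 0.0803 0.0816] negY 0.0805 posY 0.0801 zmax 0.1719
scene 0.172 338 [0.075  0.0795 0.0815] negY 0.0799 posY 0.0793 zmax 0.1852
```

View pics/fin.png

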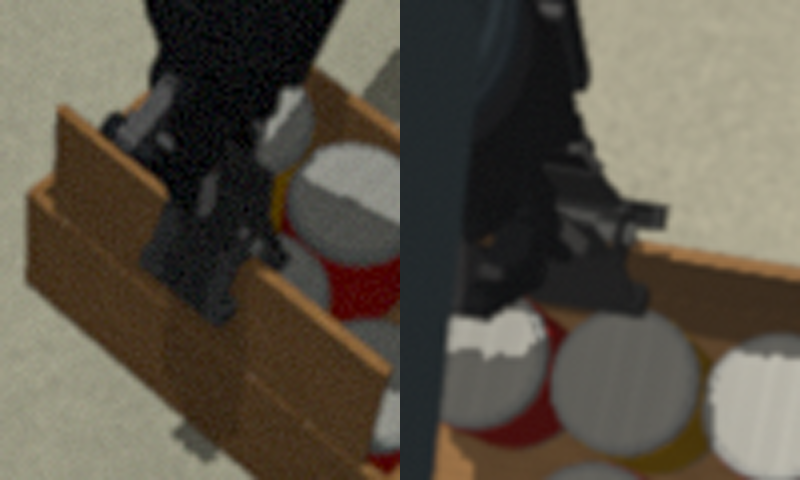

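The pictures show the clip straddling the middle of the upright flap, its near jaw outside the card. The flap has not moved and the contact force is near zero.

```bash
python3 -c "from station import *;print(job_done())"
```

```text
the job is handed in; nothing more can be done
None
```

The job is handed in, with no result returned: the flap stands upright and the black clip is held wide open over the middle of its top edge, about 24 mm of card inside the jaws with roughly even space on both sides. The only rough moment was about 33 N upward on the gripper while folding the flap, so I raised the tool and finished the push higher up.

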